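# Fit the loose handle and switch the column selector

### The job

The column selector valve on the sloped instrument has its handle off; it stands on the bench. Put the handle on the valve's flat tang, pressing gently and turning it a little to feel for the slot until it is fully home, then turn it until the dial's pointer clicks in at the position marked by the metal index tab, and let go, leaving the handle on. Turn the dial only by its handle, and leave the bottle, the beaker and the vial rack where they are.

Things in the scene. Friction and masses are not known exactly. Their poses are not given: they have to be found in the camera images.
- handle_grip (a point): Loose T-shaped valve handle, 180 g: aluminium block 72 x 46 mm, 24 mm high, with a grey upright fin on top (80 mm long, 16 mm thick, 40 mm high), the part to grip. Point: centre of the fin, 44 mm above the underside. x along the fin, y across it, z out of its top. Starts upright on the bench, left or right of the instrument.
- handle_foot (a point): Centre of the handle's underside; axes as handle_grip, 44 mm below it. Here opens a closed slot 49 mm long (along x), 12 mm wide, 20 mm deep, which takes the tang. Half a turn makes no difference.
- valve_face (a point): Fixed point on the valve's axis, on the dial's top face. z is the valve's axis, 30 degrees from vertical, leaning to the low front of the instrument; x points up the slope, y to the left. The dial is a black disc of radius 46 mm, 10 mm thick. The handle is home when its underside lies on this face, its z along this z, the tang in its slot.
- tang_crest (a point): Fixed point on the axis at the crest of the steel tang, 18 mm above the dial's face; axes as valve_face. The tang is a flat blade 44 mm long, 8 mm thick, with a rounded crest. It lies only roughly along the pointer: it turns in the dial, with slight friction, up to 0.3 rad either way before it drives the dial; its own angle is not reported.
- pointer_tip (a point): Tip of the pointer, a short nose on the dial's rim, 58 mm from the axis, 4 mm below the dial's face.
- index_tip (a point): Where the pointer's tip must come: just inside the bare metal index tab, a raised block 16 x 10 mm, 10 mm high, on the plate around the dial, 61 to 77 mm from the axis. It stands at the third (0.3) or the fourth (0.9) click position and springs back there.
- console: The fixed instrument, a white wedge 240 x 220 mm, 56 mm high in front and 194 mm at the back, with all that is mounted on it; origin under the middle of its footprint; x from the low front to the high back.
- handle: The loose handle; origin at handle_foot.
- bottle_center (a point): Middle of an amber bottle, 68 mm across, 130 mm high, standing on the bench on the side away from the handle.
- beaker_center (a point): Middle of a white beaker, 72 mm across, 85 mm high, far right on the bench.
- rack_center (a point): Middle of a blue rack of vials, 70 x 130 mm, 59 mm high, far left on the bench.
- selector (a joint): Angle of the dial (rad), growing anticlockwise seen from above the slope; at 0 the pointer points along x of valve_face. Four click positions: -0.9, -0.3, 0.3, 0.9; a spring pulls it to the nearest, with at most about 0.35 N m. Stops at -1.02 and 1.02. Starts at or between the first two.
- dial: The dial with its pointer nose (12 mm wide, 6 mm high, on the rim) and the tang; origin on the axis on the plate, 10 mm below the dial's face; x towards the pointer's tip. Not to be turned directly by the gripper.
Things that resemble listed ones, but are neither listed nor needed, are in the scene too. Several things look just like the handle: the one meant starts farthest from the robot's base.

How it is judged:
By the outcome, as a careful person would: the job done as asked, in the order asked, and still so for the second after the job is handed in, with the robot touching nothing.
It also fails if it takes over 64 s, if anything falls off the work surface, if the arm or the gripper's body presses on something with over 40 N, if the wrist force passes 120 N, or if a joint passes its speed limit or range.

### The arm

A 7-joint arm with a two-finger parallel gripper is mounted at the origin on the work surface. World frame = base frame: x ahead of the robot, y to its left, z up, the work surface at z = 0. Lengths are in m, angles in rad, forces in N, time in s.
With the tool pointing down it reaches from about 0.425 to 0.825 m from the base axis. Payload 3.6 kg.
Tool frame: the origin (TCP) lies where the fingers leave the gripper's body, on its centre line; the fingertips stand 73 mm ahead of it and the grasp point (between the pads) lies 54 mm ahead of it; x points along the fingers, y is the direction in which the jaws open and shut, and the axes are right-handed (so a half turn about x gives the same grasp; the last joint's range is limited). The gripper opens to 85 mm and grips with 20 to 120 N. Pads are 22 mm wide; open, the fingers measure 114 mm over their backs; the gripper's body (76 mm by 85 mm) begins 54 mm behind the grasp point. The pads swing forward as they close: fully open they stand 13 mm farther back than shut.
Start: joints at [1.312, 0.615, -0.013, 1.423, 0.008, 1.103, -0.04], TCP at [0.15, -0.632, 0.304] pointing down, gripper open.
Joint ranges: [-3.12, 3.12], [-0.3, 2.06], [-1.34, 1.32], [0.26, 2.42], [-1.36, 4.5], [0.01, 1.98], [-2.84, 2.84]. Speed limits (rad/s): [2.79, 2.79, 3.14, 3.14, 3.14, 3.14, 3.14].

### API

Orientations are given as a unit quaternion [x, y, z, w].
In Python, from station import arm, snapshot, camera_info, ticket gives the robot as it stands. Calls block until the motion is done:
- arm.movep(position, orientation): joint-space move of the TCP to a pose.
- arm.line_to(position, velocity=0.15, ori=None): straight line of the TCP; ori=None keeps the orientation; velocity is the mean speed in m/s.
- arm.move_j(angles): joint-space move.
- arm.move_gripper(opening, effort=None): opening from 0.0 (shut) to 1.0 (fully open); effort is the grip in N (None keeps the last); returns when the fingers have stopped.
- arm.pause(seconds).
- arm.ik(position, orientation): joint angles nearest the present ones, or None.
- snapshot(name): name is "scene" or "top"; returns the picture (480x640x3 uint8, blue, green, red); there is no depth.
- camera_info(name): a dict with "fx", "fy", "cx", "cy" (pixels), "R" (3x3) and "t" (3): a world point X has camera coordinates R X + t. Camera axes: x right, y down, z forward; pixel columns grow to the right and rows downward; lengths in m; the calibration is good to about 2 mm. A picture is of the moment at which its call begins. camera_info takes no time and is no camera call.
A pose or a line that the arm cannot do raises arm.MotionError and nothing moves.
- ticket.finish_job(): hands the job in, once; it reports no verdict.
Readings, each from a call of its own:
- arm.read_time(): time.
- arm.read_joint_positions(): joint angles.
- arm.read_dq(): joint speeds.
- arm.read_effort(): joint torques, N m.
- arm.read_tool_pos(): TCP position.
- arm.read_eef_rot(): TCP orientation.
- arm.read_ft_force(): force on the tool from outside, world axes, zero at the start.
- arm.read_wrist_torque(): the same for the moment, N m.
- arm.read_opening(): opening from 0.0 (shut) to 1.0 (fully open).
Only numpy, scipy, OpenCV 4.12 (cv2) and the standard library are available. Lean on these libraries where they do the work, as an engineer would, in place of code of your own. Each camera call takes 0.05 s, during which the arm holds its last target.

## Working session

There is one attempt and no reset: what is moved stays moved. The work goes in short steps, each a Python script; the robot and the scene stay as the last script left them, time stands still between calls to the robot, and variables do not carry over. Pictures are saved under pics/ and viewed, and the job is handed in when it is done.

```bash
ls; mkdir -p pics; python3 - <<'E'
from station import arm, snapshot, camera_info
import cv2
for n in ["scene","top"]:
    cv2.imwrite(f"pics/{n}0.png",snapshot(n)); c=camera_info(n); print(n,c)
print(arm.read_time(),arm.read_tool_pos(),arm.read_eef_rot(),arm.read_opening())
E
```

```text
pics
scene {'fx': 623.5454041682195, 'fy': 623.5454041682195, 'cx': 325.5901300350324, 'cy': 251.28513080743858, 'R': array([[-0.19082946,  0.98158012, -0.00919685],
       [ 0.8069317 ,  0.15152718, -0.57087716],
       [-0.5589681 , -0.11636142, -0.82098397]]), 't': array([ 0.09639639, -0.31221243,  1.62916511])}
top {'fx': 550.9194804237724, 'fy': 550.9194804237724, 'cx': 319.1678627213874, 'cy': 240.17182544692935, 'R': array([[-0.0121144 , -0.99985217,  0.0122013 ],
       [-0.98706139,  0.01000656, -0.16003028],
       [ 0.15988453, -0.01398211, -0.9870367 ]]), 't': array([0.00270996, 0.49492335, 1.2930594 ])}
0.1 [ 0.14985225 -0.6319554   0.3028478 ] [-0.70221745 -0.08296502  0.70242108 -0.08131478] 0.9989713391803439
```

View pics/scene0.png

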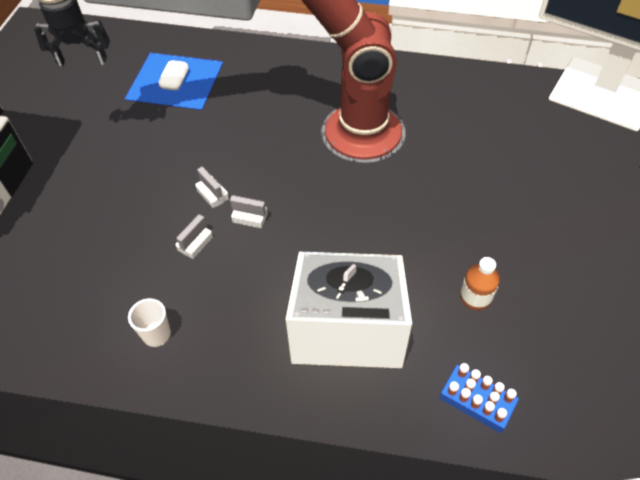

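View pics/top0.png

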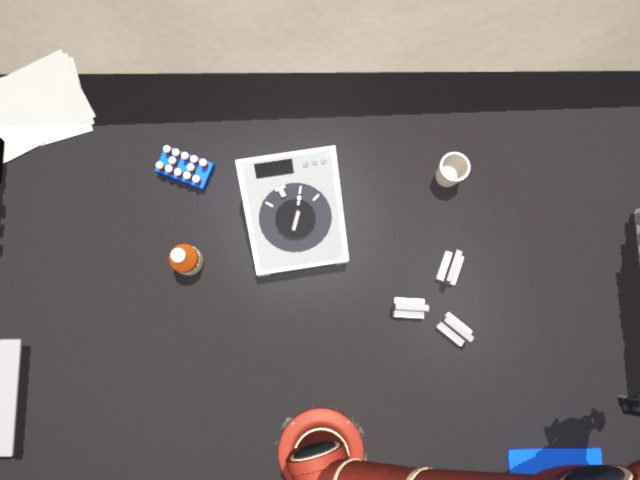

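```bash
python3 - <<'E'
import cv2,numpy as np
a=cv2.imread("pics/scene0.png");b=cv2.imread("pics/top0.png")
A=cv2.resize(a[240:370,280:420],None,fx=4,fy=4,interpolation=cv2.INTER_CUBIC)
B=cv2.resize(b[140:280,230:355],None,fx=4,fy=4,interpolation=cv2.INTER_CUBIC)
cv2.imwrite("pics/cA.png",A);cv2.imwrite("pics/cB.png",B)
C=cv2.resize(b[235:355,380:485],None,fx=4,fy=4,interpolation=cv2.INTER_CUBIC)
D=cv2.resize(a[160:265,165:280],None,fx=4,fy=4,interpolation=cv2.INTER_CUBIC)
h=np.zeros((480,880,3),np.uint8);h[:480,:420]=C;h[:420,420:880]=D
cv2.imwrite("pics/cC.png",h[:, :800] if 0 else cv2.resize(h,(800,436)))
E
```

```text
(no output)
```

View pics/cA.png

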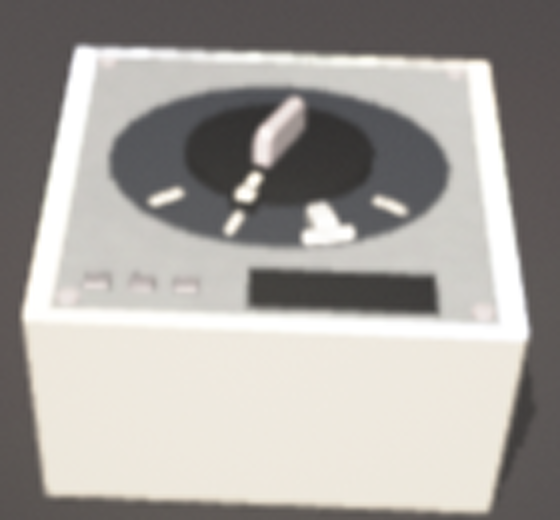

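View pics/cB.png

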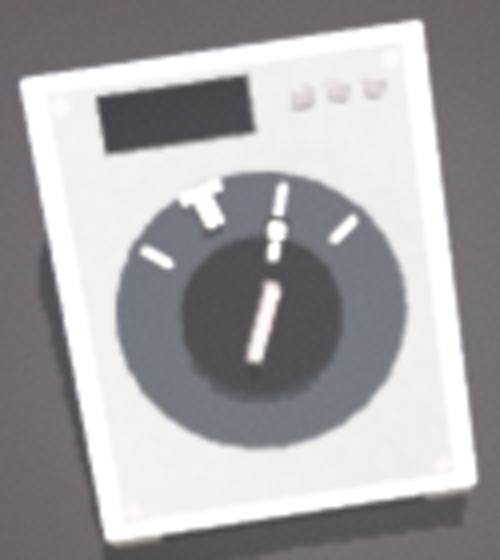

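View pics/cC.png

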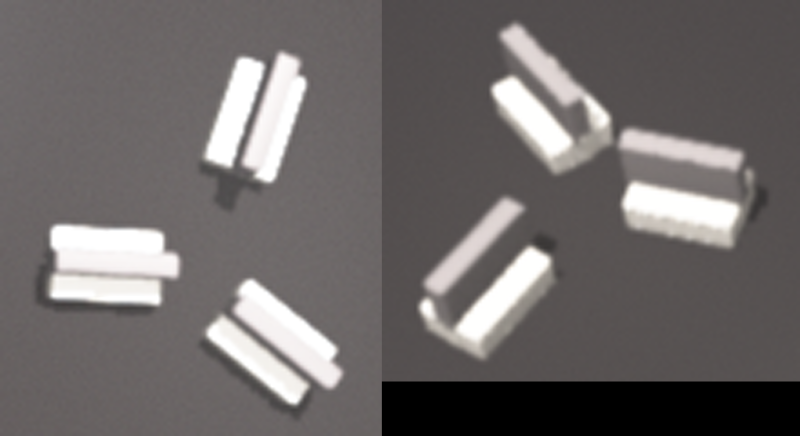

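```bash
cat > h.py <<'E'
import numpy as np, cv2
from station import arm, snapshot, camera_info
from scipy.spatial.transform import Rotation as Ro
CI={n:camera_info(n) for n in("scene","top")}
def ray(n,p):
    c=CI[n];o=-c["R"].T@c["t"];d=c["R"].T@np.array([(p[0]-c["cx"])/c["fx"],(p[1]-c["cy"])/c["fy"],1.]);return o,d/np.linalg.norm(d)
def onplane(n,p,P,N):
    o,d=ray(n,p);return o+d*(np.dot(np.array(P)-o,N)/np.dot(d,N))
def onz(n,p,z): return onplane(n,p,[0,0,z],np.array([0,0,1.]))
def cross(p1,p2):
    o1,d1=ray("scene",p1);o2,d2=ray("top",p2)
    s=np.linalg.lstsq(np.c_[d1,-d2],o2-o1,rcond=None)[0]
    a,b=o1+d1*s[0],o2+d2*s[1];return (a+b)/2,np.linalg.norm(a-b)
def proj(n,X):
    c=CI[n];q=c["R"]@np.array(X)+c["t"];return np.array([c["fx"]*q[0]/q[2]+c["cx"],c["fy"]*q[1]/q[2]+c["cy"]])
E
python3 - <<'E'
from h import *
for n in CI: print(n,-CI[n]["R"].T@CI[n]["t"])
for n,(x0,y0,x1,y1) in dict(scene=(280,245,420,375),top=(225,140,360,285)).items():
    im=cv2.imread(f"pics/{n}0.png");g=im[y0:y1,x0:x1].min(2)
    m=((g>120)*255).astype(np.uint8)
    c=max(cv2.findContours(m,0,2)[0],key=cv2.contourArea)
    h=cv2.convexHull(c)
    for e in(2,4): print(n,e,(cv2.approxPolyDP(h,e,True)[:,0]+[x0,y0]).tolist())
E
```

```text
scene [1.18098071 0.14225985 1.16017003]
top [0.28181236 0.01583677 1.35546673]
scene 2 [[299, 251], [402, 256], [412, 320], [402, 367], [291, 363], [285, 316]]
scene 4 [[299, 251], [402, 256], [412, 320], [402, 367], [291, 363], [285, 316]]
top 2 [[334, 144], [345, 219], [348, 262], [256, 275], [234, 160]]
top 4 [[334, 144], [348, 262], [256, 275], [234, 160]]
```

```bash
python3 - <<'E'
from h import *
S=[("BL",(412,320),(235,160)),("BR",(285,316),(334,144.5))]
for k,a,b in S: print(k,onz("scene",a,.194),onz("top",b,.194),cross(a,b))
print("FR s",onz("scene",(299,251),.056),"FL",onz("scene",(402,256),.056))
for z in(0,.056):print("FR t",onz("top",(349,262),z),"FL",onz("top",(256.5,275.5),z))
print("back bottom",onz("scene",(402,367),0),onz("scene",(291,363),0))
E
```

```text
BL [0.63905878 0.18194999 0.194     ] [0.6491276  0.18100465 0.194     ] (array([0.64550825, 0.18045838, 0.2051785 ]), np.float64(0.0020808589850920037))
BR [ 0.6726536  -0.03845812  0.194     ] [ 0.68269203 -0.03580796  0.194     ] (array([ 0.67875233, -0.03577592,  0.20569382]), np.float64(0.0009892953656146192))
FR s [ 0.43906297 -0.07079764  0.056     ] FL [0.41106559 0.14903127 0.056     ]
FR t [ 0.44582537 -0.07663893  0.        ] FL [0.41477721 0.15209667 0.        ]
FR t [ 0.4390493  -0.07281838  0.056     ] FL [0.40928387 0.1464672  0.056     ]
back bottom [0.64017465 0.18231616 0.        ] [ 0.67327128 -0.03836934  0.        ]
```

```bash
python3 - <<'E'
from h import *
B={}
for n,(x0,y0,x1,y1) in dict(scene=(300,258,400,305),top=(252,178,338,258)).items():
    im=cv2.imread(f"pics/{n}0.png")[y0:y1,x0:x1];g=im.max(2)
    k=5;gg=cv2.resize(im,None,fx=k,fy=k,interpolation=cv2.INTER_CUBIC)
    G=gg.max(2)
    print(n,[int(v) for v in np.percentile(G,[5,15,30,50,70])])
    for nm,m in dict(plate=G<130,dial=G<65).items():
        m=(m*255).astype(np.uint8);m=cv2.morphologyEx(m,cv2.MORPH_OPEN,np.ones((9,9)))
        c=max(cv2.findContours(m,0,2)[0],key=cv2.contourArea);h=cv2.convexHull(c)
        # resample hull by filled mask contour
        z=np.zeros_like(m);cv2.drawContours(z,[h],-1,255,-1);c2=cv2.findContours(z,0,1)[0][0]
        e=cv2.fitEllipse(c2);print(n,nm,np.array(e[0])/k+[x0,y0],np.array(e[1])/k,e[2])
        cv2.ellipse(gg,e,(0,0,255) if nm=="dial" else (0,255,0),1)
    wm=((G>150)*255).astype(np.uint8)
    nn,l,st,ce=cv2.connectedComponentsWithStats(wm)
    for i in range(1,nn):
        if st[i,4]>60 and st[i,4]<8000:print("  blob",np.round(ce[i]/k+[x0,y0],1),st[i,4]/25)
    cv2.imwrite(f"pics/e_{n}.png",gg)
    B[n]=gg
w=np.zeros((410,950,3),np.uint8);w[:235,:500]=B["scene"];w[:400,510:940]=B["top"]
cv2.imwrite("pics/e.png",cv2.resize(w,(800,345)))
E
```

```text
scene [55, 67, 91, 148, 204]
scene plate [349.66600342 281.53936157] [39.2694397  84.64251709] 92.12134552001953
scene dial [359.77453003 280.02577972] [20.41343079 29.18818665] 59.457794189453125
  blob [349.3 272.8] 121.32
  blob [342.1 287. ] 33.16
  blob [321.5 289.2] 28.0
  blob [377.4 291.3] 26.4
  blob [338.4 295.8] 20.96
top [83, 92, 129, 142, 240]
top plate [294.48569946 218.98465576] [44.01386719 47.67732849] 170.0594940185547Traceback (most recent call last):
  File "<stdin>", line 10, in <module>
ValueError: max() iterable argument is empty
```

Thresholds differ per view; set them per image.

```bash
python3 - <<'E'
from h import *
B={}
for n,(x0,y0,x1,y1,tp,td) in dict(scene=(300,258,400,305,130,75),top=(252,178,338,258,185,108)).items():
    im=cv2.imread(f"pics/{n}0.png")[y0:y1,x0:x1]
    k=5;gg=cv2.resize(im,None,fx=k,fy=k,interpolation=cv2.INTER_CUBIC)
    G=gg.max(2)
    for nm,m in dict(plate=G<tp,dial=G<td).items():
        m=(m*255).astype(np.uint8);m=cv2.morphologyEx(m,cv2.MORPH_OPEN,np.ones((9,9)))
        c=max(cv2.findContours(m,0,2)[0],key=cv2.contourArea);h=cv2.convexHull(c)
        z=np.zeros_like(m);cv2.drawContours(z,[h],-1,255,-1);c2=cv2.findContours(z,0,1)[0][0]
        e=cv2.fitEllipse(c2);print(n,nm,(np.array(e[0])+.5)/k-.5+[x0,y0],np.array(e[1])/k,e[2])
        cv2.ellipse(gg,e,(0,0,255) if nm=="dial" else (0,255,0),1)
    wm=((G>(150 if n=="scene" else 190))*255).astype(np.uint8)
    nn,l,st,ce=cv2.connectedComponentsWithStats(wm)
    for i in range(1,nn):
        if st[i,4]>60 and st[i,4]<8000:
            r=cv2.minAreaRect(np.argwhere(l==i)[:,::-1].astype(np.float32))
            print("  blob",np.round((ce[i]+.5)/k-.5+[x0,y0],1),st[i,4]/25,np.round(np.array(r[1])/5,1),"ends",np.round((cv2.boxPoints(r)+.5)/5-.5+[x0,y0],1).tolist())
    B[n]=gg
w=np.zeros((410,950,3),np.uint8);w[:235,:500]=B["scene"];w[:400,510:940]=B["top"]
cv2.imwrite("pics/e.png",cv2.resize(w,(800,345)))
E
```

```text
scene plate [349.26600342 281.13936157] [39.2694397  84.64251709] 92.12134552001953
scene dial [359.31994019 279.82143555] [21.53583069 30.6497345 ] 56.69923400878906
  blob [348.9 272.4] 121.32 [ 7.9 19.6] ends [[339.7, 277.3], [351.9, 262.0], [358.1, 266.9], [345.9, 282.2]]
  blob [341.7 286.6] 33.16 [5.  8.8] ends [[337.3, 288.2], [343.3, 281.8], [346.9, 285.1], [341.0, 291.6]]
  blob [321.1 288.8] 28.0 [3.4 9.3] ends [[316.1, 288.6], [324.9, 285.7], [326.0, 288.9], [317.1, 291.8]]
  blob [377.  290.9] 26.4 [9.2 3.2] ends [[372.2, 290.6], [373.5, 287.6], [382.0, 291.2], [380.7, 294.1]]
  blob [338.  295.4] 20.96 [3.4 7. ] ends [[334.5, 297.2], [338.6, 291.5], [341.4, 293.5], [337.3, 299.2]]
top plate [294.83887329 217.12099915] [69.04403687 72.84888306] 81.82172393798828
top dial [294.88982544 219.11149902] [40.45177612 41.40812073] 26.457685470581055
  blob [299.7 189.4] 22.68 [2.9 8.4] ends [[297.6, 193.2], [298.9, 184.9], [301.8, 185.4], [300.4, 193.7]]
  blob [315.5 196.9] 23.84 [2.8 8.8] ends [[311.4, 199.0], [317.6, 192.8], [319.6, 194.8], [313.4, 201.0]]
  blob [298.4 199.1] 34.0 [10.   4.6] ends [[296.4, 194.6], [301.0, 194.6], [301.0, 204.6], [296.4, 204.6]]
  blob [268.8 203.9] 23.72 [8.9 2.9] ends [[264.3, 202.9], [265.8, 200.4], [273.5, 204.8], [272.0, 207.3]]
  blob [295.5 220. ] 73.96 [ 4.1 20.2] ends [[291.0, 229.4], [296.2, 209.8], [300.1, 210.9], [295.0, 230.4]]
```

View pics/e.png

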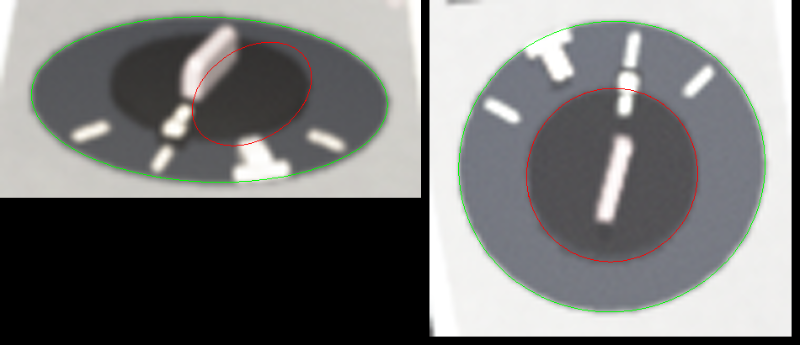

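```bash
python3 - <<'E'
from h import *
pc,e=cross((349.27,281.14),(294.84,217.12));print("plate centre",pc,e)
t={}
for k,a,b in[(-.9,(321.1,288.8),(315.5,196.9)),(.9,(377,290.9),(268.8,203.9)),(-.3,(338,295.4),(299.7,189.4))]:
    t[k],e=cross(a,b);print(k,t[k],e,np.linalg.norm(t[k]-pc))
# plane given yaw, slope30
for yaw in(.142,):
    R=Ro.from_euler("zy",[yaw,-np.pi/6]).as_matrix();print(R)
    F=np.array([.4245,.038,.056]);print("height of plate centre above slope",R[:,2]@(pc-F),"along",R[:,0]@(pc-F),"lat",R[:,1]@(pc-F))
    for k,a,b in[(-.9,(321.1,288.8),(315.5,196.9)),(.9,(377,290.9),(268.8,203.9)),(-.3,(338,295.4),(299.7,189.4))]:
        for n,p in(("scene",a),("top",b)):
            v=R.T@(onplane(n,p,pc,R[:,2])-pc);print(n,k,"ang",round(np.arctan2(v[1],v[0]),3),round(np.hypot(*v[:2]),4))
    for n,c,ax,an in(("scene",(349.27,281.14),(39.27,84.64),92.12),("top",(294.84,217.12),(69.04,72.85),81.8)):
        pts=cv2.ellipse2Poly((int(c[0]*100),int(c[1]*100)),(int(ax[0]*50),int(ax[1]*50)),int(an),0,360,5)/100
        q=np.array([R.T@(onplane(n,p,pc,R[:,2])-pc) for p in pts])[:,:2].astype(np.float32)
        e=cv2.fitEllipse(q*1000);print(n,"plate on slope",np.round(e[0],1),np.round(e[1],1))
    # tang top ends in top view, on crest plane ; dial circle
    a=np.array([295.0+3.1,210.3]);b=np.array([293.,229.9])
    cr=pc+R[:,2]*.028
    for p in(a,b):v=R.T@(onplane("top",p,cr,R[:,2])-cr);print("tang end",v)
    v=R.T@(onplane("top",(294.89,219.11),pc+R[:,2]*.01,R[:,2])-pc-R[:,2]*.01);print("dial ctr",v)
    for n in CI: print(n,"face",proj(n,pc+R[:,2]*.01),"crest",proj(n,cr))
E
```

```text
plate centre [0.53546885 0.05381129 0.12167345] 0.001114545039874446
-0.9 [0.57675611 0.00616036 0.14491102] 0.0008078660553834256 0.06719549059641337
0.9 [0.56161314 0.111316   0.14480294] 0.0008199846290149526 0.06727026305577975
-0.3 [0.59161846 0.04146061 0.15593518] 0.0008755760466746869 0.06692671441969748
[[ 0.8573088  -0.12256274 -0.5       ]
 [ 0.14152327  0.98993493  0.        ]
 [ 0.49496746 -0.07076163  0.8660254 ]]
height of plate centre above slope 0.0013904574365866855 along 0.1298784562272485 lat -0.0025956582324438825
scene -0.9 ang -0.916 0.0674
top -0.9 ang -0.932 0.0676
scene 0.9 ang 1.074 0.0614
top 0.9 ang 0.92 0.066
scene -0.3 ang -0.334 0.064
top -0.3 ang -0.335 0.0666
scene plate on slope [-5.1  1.3] [153.8 177.5]
top plate on slope [-1.9 -0.3] [163.9 168.4]
tang end [ 2.37214233e-02 -1.24630446e-02 -1.98114440e-16]
tang end [-2.01569340e-02  6.22791364e-03 -2.75615611e-16]
dial ctr [-1.46072918e-03 -6.84422330e-04  1.79279446e-17]
scene face [349.51601568 276.64297461] crest [350.479486   268.48822041]
top face [294.48768737 218.54905994] crest [294.28438208 221.11145258]
```

```bash
cat >> h.py <<'E'
yaw=.143
RV=Ro.from_euler("ZY",[yaw,-np.pi/6]).as_matrix()
E
python3 - <<'E'
from h import *
R=RV
for dz in (0,):
    pc=np.array([0.53546885,0.05381129,0.12167345])
    F=np.array([.4245,.038,.056]);print(R[:,2],"height above slope",R.T@(pc-F))
    for k,a,b in[(-.9,(321.1,288.8),(315.5,196.9)),(.9,(377,290.9),(268.8,203.9)),(-.3,(338,295.4),(299.7,189.4)),("ptr",(341.7,286.6),(298.4,199.1))]:
        for n,p in(("scene",a),("top",b)):
            o=pc+R[:,2]*(.006 if k=="ptr" else 0)
            v=R.T@(onplane(n,p,o,R[:,2])-o);print(n,k,"ang",round(np.arctan2(v[1],v[0]),3),round(np.hypot(*v[:2]),4))
    for n,c,ax,an in(("scene",(349.27,281.14),(39.27,84.64),92.12),("top",(294.84,217.12),(69.04,72.85),81.8)):
        th=np.linspace(0,2*np.pi,90);a=np.radians(an)
        pts=np.array(c)+np.c_[ax[0]/2*np.cos(th),ax[1]/2*np.sin(th)]@np.array([[np.cos(a),np.sin(a)],[-np.sin(a),np.cos(a)]])
        q=np.array([R.T@(onplane(n,p,pc,R[:,2])-pc) for p in pts])[:,:2].astype(np.float32)
        e=cv2.fitEllipse(q*1000);print(n,"plate on slope",np.round(e[0],1),np.round(e[1],1))
    a=np.array([295.0+3.1,210.3]);b=np.array([293.,229.9])
    cr=pc+R[:,2]*.028
    V=[R.T@(onplane("top",p,cr,R[:,2])-cr) for p in(a,b)];print("tang ends",V);d=V[0]-V[1];print("ang",np.arctan2(d[1],d[0]),np.linalg.norm(d))
    v=R.T@(onplane("top",(294.89,219.11),pc+R[:,2]*.01,R[:,2])-pc-R[:,2]*.01);print("dial ctr",v)
    for n in CI: print(n,"face",proj(n,pc+R[:,2]*.01),"crest",proj(n,cr))
E
```

```text
[-0.49489646 -0.07125657  0.8660254 ] height above slope [ 0.12990908 -0.00016462  0.00083013]
scene -0.9 ang -0.98 0.0637
top -0.9 ang -0.927 0.067
scene 0.9 ang 0.987 0.0646
top 0.9 ang 0.921 0.0664
scene -0.3 ang -0.326 0.0621
top -0.3 ang -0.318 0.0663
scene ptr ang -0.375 0.0373
top ptr ang -0.328 0.0452
scene plate on slope [-5.   0.4] [165.1 166.4]
top plate on slope [-2.  -0.8] [165.9 166.3]
tang ends [array([ 2.3852757e-02, -1.0014531e-02, -1.4122312e-16]), array([-2.00015503e-02,  7.84226580e-03, -6.53836129e-17])]
ang -0.3866845777098938 0.04735045365542936
dial ctr [-1.41430386e-03  3.88413852e-06  2.17435744e-16]
scene face [349.15231809 276.60769415] crest [349.45456789 268.38982893]
top face [294.80215832 218.52399697] crest [295.17691331 221.04021682]
```

```bash
python3 - <<'E'
from h import *
R=RV;pc=np.array([0.53546885,0.05381129,0.12167345])
for it in range(4):
    C={}
    for n,c,ax,an in(("scene",(349.27,281.14),(39.27,84.64),92.12),("top",(294.84,217.12),(69.04,72.85),81.82)):
        th=np.linspace(0,2*np.pi,90);a=np.radians(an)
        pts=np.array(c)+np.c_[ax[0]/2*np.cos(th),ax[1]/2*np.sin(th)]@np.array([[np.cos(a),np.sin(a)],[-np.sin(a),np.cos(a)]])
        q=np.array([R.T@(onplane(n,p,pc,R[:,2])-pc) for p in pts])[:,:2].astype(np.float32)
        e=cv2.fitEllipse(q*1000);C[n]=proj(n,pc+R@np.array([e[0][0]/1000,e[0][1]/1000,0]))
    print(C,e[1]);pc,err=cross(C["scene"],C["top"]);print(pc,err, R.T@(pc-np.array([.4245,.038,.056])))
o=pc
for k,a,b,z in[(-.9,(321.1,288.8),(315.5,196.9),0),(.9,(377,290.9),(268.8,203.9),0),(-.3,(338,295.4),(299.7,189.4),0),("ptr",(341.7,286.6),(298.4,199.1),.006),("dial",(0,0),(294.89,219.11),.01),("tang",(0,0),(298.1,210.3),.026),("tang",(0,0),(293,229.9),.026)]:
    for n,p in(("scene",a),("top",b)):
        o=pc+R[:,2]*z;v=R.T@(onplane(n,p,o,R[:,2])-o)
        if p[0]:print(n,k,"ang",round(np.arctan2(v[1],v[0]),3),round(np.hypot(*v[:2]),4),v[:2])
for n in CI: print(n,"face",proj(n,pc+R[:,2]*.01),"crest",proj(n,pc+R[:,2]*.028))
E
```

```text
{'scene': array([349.2104058 , 279.94388125]), 'top': array([295.04912786, 217.91249435])} (165.86602783203125, 166.28269958496094)
[0.53340725 0.05331366 0.12271035] 0.001117022646859893 [ 0.12859894 -0.00036336  0.00278385]
{'scene': array([349.21040332, 279.94388077]), 'top': array([295.04912841, 217.91249453])} (165.59524536132812, 166.01124572753906)
[0.53340725 0.05331365 0.12271035] 0.0011170189198614405 [ 0.12859893 -0.00036337  0.00278385]
{'scene': array([349.21040474, 279.94388095]), 'top': array([295.04912863, 217.91249444])} (165.59524536132812, 166.01124572753906)
[0.53340725 0.05331366 0.12271035] 0.0011170222645067425 [ 0.12859894 -0.00036336  0.00278385]
{'scene': array([349.21040481, 279.94388091]), 'top': array([295.04912876, 217.91249445])} (165.59524536132812, 166.01124572753906)
[0.53340725 0.05331366 0.12271035] 0.0011170226793090375 [ 0.12859893 -0.00036337  0.00278385]
scene -0.9 ang -0.915 0.0663 [ 0.04038396 -0.05254076]
top -0.9 ang -0.902 0.0679 [ 0.04210951 -0.05330332]
scene 0.9 ang 0.927 0.0674 [0.04047064 0.05390738]
top 0.9 ang 0.9 0.0677 [0.04206338 0.05302775]
scene -0.3 ang -0.299 0.0666 [ 0.06360894 -0.01961178]
top -0.3 ang -0.306 0.068 [ 0.06482427 -0.02047879]
scene ptr ang -0.326 0.0418 [ 0.03962492 -0.0134165 ]
top ptr ang -0.31 0.047 [ 0.04470775 -0.01434524]
top dial ang 0.35 0.0006 [0.00054809 0.00020026]
top tang ang -0.372 0.027 [ 0.02514821 -0.00981612]
top tang ang 2.736 0.0204 [-0.01870783  0.00804138]
scene face [349.09191863 275.40870588] crest [349.39369677 267.18568842]
top face [295.01227441 219.32404591] crest [295.39030722 221.85393834]
```

```bash
python3 - <<'E'
from h import *
T=cv2.imread("pics/top0.png");S=cv2.imread("pics/scene0.png")
for y in(255,262,268,275):print([tuple(map(int,T[y,x])) for x in range(438,466,2)])
k=8
a=cv2.resize(T[245:290,430:470],None,fx=k,fy=k,interpolation=cv2.INTER_NEAREST)
b=cv2.resize(S[210:260,170:220],None,fx=k,fy=k,interpolation=cv2.INTER_NEAREST)
w=np.zeros((400,740,3),np.uint8);w[:360,:320]=a;w[:400,330:730]=b
cv2.imwrite("pics/hc.png",w)
E
```

```text
[(104, 103, 109), (103, 104, 109), (109, 111, 116), (245, 245, 245), (255, 255, 255), (255, 255, 255), (255, 255, 255), (145, 143, 143), (158, 156, 165), (248, 248, 251), (246, 246, 249), (237, 237, 242), (142, 143, 147), (103, 103, 108)]
[(105, 105, 109), (118, 120, 125), (252, 252, 252), (255, 255, 255), (255, 255, 255), (255, 255, 255), (119, 119, 121), (184, 183, 193), (247, 248, 250), (243, 244, 248), (247, 247, 249), (255, 255, 255), (238, 239, 240), (103, 102, 108)]
[(120, 123, 128), (253, 253, 253), (255, 255, 255), (255, 255, 255), (255, 255, 255), (104, 104, 107), (185, 186, 196), (247, 247, 250), (242, 243, 247), (246, 246, 248), (255, 255, 255), (237, 238, 240), (106, 105, 110), (104, 105, 109)]
[(255, 255, 255), (255, 255, 255), (255, 255, 255), (254, 254, 254), (93, 94, 99), (213, 213, 223), (245, 245, 249), (240, 240, 245), (251, 251, 252), (255, 255, 255), (179, 178, 180), (105, 105, 110), (107, 106, 112), (105, 104, 110)]
```

View pics/hc.png

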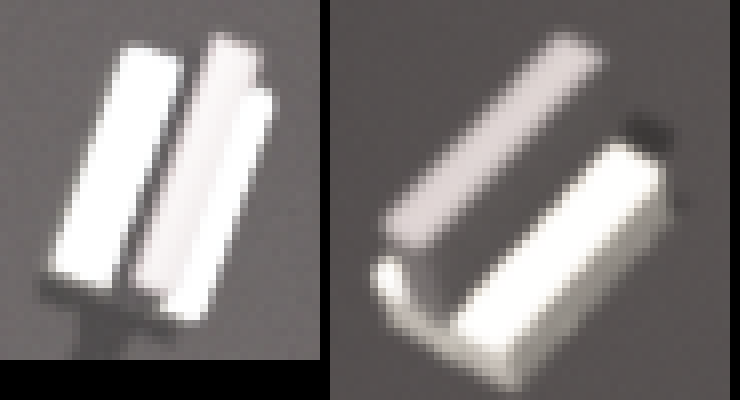

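```bash
python3 - <<'E'
from h import *
S=cv2.imread("pics/scene0.png");T=cv2.imread("pics/top0.png")
k=6
def blob(im,x0,y0,x1,y1,f):
    g=cv2.resize(im[y0:y1,x0:x1],None,fx=k,fy=k,interpolation=cv2.INTER_CUBIC).astype(int)
    m=(f(g)*255).astype(np.uint8);m=cv2.morphologyEx(m,cv2.MORPH_OPEN,np.ones((7,7)))
    n,l,st,ce=cv2.connectedComponentsWithStats(m);i=1+np.argmax(st[1:,4])
    p=np.argwhere(l==i)[:,::-1].astype(np.float32);r=cv2.minAreaRect(p)
    return (cv2.boxPoints(r)+.5)/k-.5+[x0,y0],st[i,4]/k/k,((ce[i]+.5)/k-.5+[x0,y0])
def show(n,q):
    b,a,c=q;W=np.array([onz(n,p,.064) for p in b]);print(n,a,c,"ctr",onz(n,c,.064))
    e=[W[(i+1)%4]-W[i] for i in range(4)]
    print("  len",[round(np.linalg.norm(x),4) for x in e],"ang",[round(np.arctan2(x[1],x[0])%np.pi,3) for x in e],"boxctr",W.mean(0))
qs=blob(S,170,208,209,246,lambda g:(g[...,2]-g[...,1]>3)&(g[...,1]>150));show("scene",qs)
qt=blob(T,446,245,465,285,lambda g:(g.min(2)<251.5)&(g.min(2)>190)&(g[...,2]-g[...,1]>1));show("top",qt)
print(cross(qs[2],qt[2]))
# whole candidates distances
for p in((450,267),(410,308),(456,330)):print(p,np.linalg.norm(onz("top",p,.03)[:2]),onz("top",p,.03))
E
```

```text
scene 198.25 [189.52735743 227.37535613] ctr [ 0.42698979 -0.32031007  0.064     ]
  len [np.float64(0.081), np.float64(0.0166), np.float64(0.0805), np.float64(0.016)] ang [np.float64(2.771), np.float64(0.948), np.float64(2.765), np.float64(0.972)] boxctr [ 0.42621009 -0.32001142  0.064     ]
top 186.80555555555554 [454.05629492 265.20737299] ctr [ 0.42780521 -0.32071313  0.064     ]
  len [np.float64(0.0783), np.float64(0.0155), np.float64(0.0783), np.float64(0.0154)] ang [np.float64(2.775), np.float64(1.232), np.float64(2.773), np.float64(1.235)] boxctr [ 0.42742975 -0.32152472  0.064     ]
(array([ 0.42763959, -0.3201958 ,  0.06494226]), np.float64(0.000535912435319108))
(450, 267) 0.5335959573710786 [ 0.42738394 -0.31948022  0.03      ]
(410, 308) 0.3955756669437598 [ 0.32978224 -0.21845773  0.03      ]
(456, 330) 0.4276329307848752 [ 0.27647685 -0.32623684  0.03      ]
```

```bash
cat >> h.py <<'E'
PC=np.array([0.53341,0.05331,0.12271]); FACE=PC+.01*RV[:,2]
TC=.102
def q_from(xt,yt):
    z=np.cross(xt,yt);return Ro.from_matrix(np.c_[xt,yt,z]).as_quat()
def valve_pose(th,lift,s=1,off=(0,0)):
    hy=RV@np.array([-np.sin(th),np.cos(th),0]);zt=RV[:,2]
    return FACE+(TC+lift)*zt+RV[:,0]*off[0]+RV[:,1]*off[1], q_from(-zt,s*hy)
HC=np.array([.4274,-.3206]);HA=2.772
def pick_pose(z,s=1):
    return np.array([HC[0],HC[1],z+TC]),q_from(np.array([0,0,-1.]),s*np.array([-np.sin(HA),np.cos(HA),0]))
E
python3 - <<'E'
from h import *
print(np.round(FACE,4))
np.set_printoptions(precision=3,suppress=True)
for s in(1,-1):
    for z in(0,.15): print("pick",s,z,arm.ik(*pick_pose(z,s)))
    for th in(-.6,-.39,.3,.8):
        for l in(.0,.05,.1): print("valve",s,th,l,arm.ik(*valve_pose(th,l,s)))
E
```

```text
[0.5285 0.0526 0.1314]
pick 1 0 [ 0.541  0.728  0.095  1.948 -0.14   0.472 -1.204]
pick 1 0.15 [ 0.538  0.497  0.096  1.828 -0.063  0.819 -1.275]
valve 1 -0.6 0.0 [ 0.623  0.645 -1.146  2.31   1.715  0.643 -0.695]
valve 1 -0.6 0.05 [-0.158  0.273  0.025  2.334 -0.738  0.015  1.713]
valve 1 -0.6 0.1 [ 0.367  0.18  -0.587  2.31   0.668  0.196  0.302]
valve 1 -0.39 0.0 [ 0.623  0.645 -1.146  2.31   1.715  0.643 -0.485]
valve 1 -0.39 0.05 [-0.16   0.273  0.027  2.334 -0.765  0.015  1.95 ]
valve 1 -0.39 0.1 [ 0.328  0.176 -0.541  2.31   0.622  0.189  0.558]
valve 1 0.3 0.0 [ 0.623  0.645 -1.146  2.31   1.715  0.643  0.205]
valve 1 0.3 0.05 [ 0.026  0.279 -0.207  2.33   1.361  0.065  0.513]
valve 1 0.3 0.1 [ 0.656  0.24  -0.953  2.304  0.985  0.288  0.883]
valve 1 0.8 0.0 [ 0.623  0.645 -1.146  2.31   1.715  0.643  0.705]
valve 1 0.8 0.05 [ 0.026  0.279 -0.207  2.33   1.361  0.065  1.013]
valve 1 0.8 0.1 [ 0.783  0.296 -1.142  2.301  1.114  0.37   1.251]
pick -1 0 [ 0.919  0.778 -0.497  1.935  0.644  0.591  1.194]
pick -1 0.15 [ 1.038  0.575 -0.672  1.813  0.444  0.909  1.366]
valve -1 -0.6 0.0 [ 0.148  0.42  -0.385  2.322  2.126  0.195  2.   ]
valve -1 -0.6 0.05 [-0.155  0.273  0.021  2.334 -0.676  0.014 -1.491]
valve -1 -0.6 0.1 [-0.269  0.148  0.15   2.325 -0.206  0.15  -1.959]
valve -1 -0.39 0.0 [ 0.148  0.42  -0.385  2.322  2.126  0.195  2.21 ]
valve -1 -0.39 0.05 [ 0.688  0.477 -1.147  2.314  1.508  0.506  2.824]
valve -1 -0.39 0.1 [-0.222  0.148  0.096  2.323 -0.138  0.149 -1.818]
valve -1 0.3 0.0 [ 0.013  0.404 -0.202  2.326  2.475  0.135  2.547]
valve -1 0.3 0.05 [-0.17   0.273  0.04   2.334 -0.937  0.018 -0.329]
valve -1 0.3 0.1 [ 0.141  0.159 -0.322  2.315  0.382  0.163 -1.652]
valve -1 0.8 0.0 [ 0.623  0.645 -1.146  2.31   1.715  0.643 -2.437]
valve -1 0.8 0.05 [ 0.026  0.279 -0.207  2.33   1.361  0.065 -2.128]
valve -1 0.8 0.1 [ 0.213  0.164 -0.405  2.313  0.477  0.171 -1.248]
```

```bash
python3 - <<'E'
from h import *
np.set_printoptions(precision=3,suppress=True)
arm.movep(*pick_pose(.12,-1)); print(arm.read_time(),arm.read_joint_positions())
p,q=pick_pose(0,-1); arm.line_to(p,.15)
print(arm.read_time(),arm.read_tool_pos()-p)
f0=arm.read_ft_force()
arm.move_gripper(0.0,60)
print(arm.read_time(),arm.read_opening(),f0,arm.read_ft_force(),arm.read_wrist_torque())
arm.line_to(p+[0,0,.12],.15)
print(arm.read_time(),arm.read_opening(),arm.read_ft_force(),arm.read_wrist_torque(),arm.read_joint_positions())
cv2.imwrite("pics/s1.png",snapshot("scene"));cv2.imwrite("pics/t1.png",snapshot("top"))
E
```

```text
1.6667 [ 1.02   0.613 -0.645  1.845  0.482  0.845  1.332]
2.6167 [ 0.001 -0.     0.001]
3.2583 0.17778376709368157 [ 0.503  0.903 -0.615] [-0.773  0.137  2.177] [-0.007  0.061  0.007]
4.2083 0.1775660793087303 [-0.905 -0.615 -2.065] [ 0.007 -0.001 -0.009] [ 1.021  0.614 -0.648  1.847  0.484  0.845  1.331]
```

```bash
python3 - <<'E'
from h import *
a=cv2.imread("pics/s1.png")[100:300,60:280];b=cv2.imread("pics/t1.png")[190:360,370:560]
w=np.zeros((400,790,3),np.uint8);w[:400,:440]=cv2.resize(a,(440,400));w[:306,445:787]=cv2.resize(b,(342,306));cv2.imwrite("pics/g1.png",w)
E
```

```text
(no output)
```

View pics/g1.png

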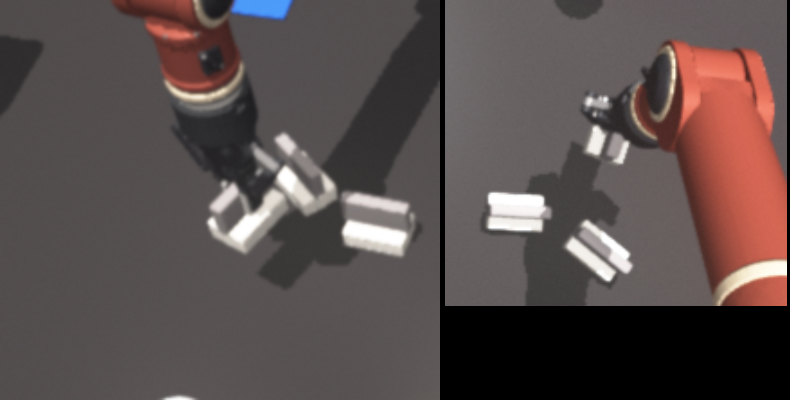

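```bash
python3 - <<'E'
from h import *
np.set_printoptions(precision=4,suppress=True)
arm.move_j([.783,.296,-1.142,2.301,1.114,.37,.06])
p,q=valve_pose(-.39,.1,1)
print(arm.read_time(),arm.read_tool_pos()-p,(Ro.from_quat(arm.read_eef_rot()).inv()*Ro.from_quat(q)).as_rotvec())
p,q=valve_pose(-.39,.045,1)
arm.line_to(p,.1,q)
print(arm.read_time(),arm.read_tool_pos()-p,(Ro.from_quat(arm.read_eef_rot()).inv()*Ro.from_quat(q)).as_rotvec(),arm.read_joint_positions(),arm.read_ft_force(),arm.read_wrist_torque())
cv2.imwrite("pics/s2.png",snapshot("scene"));cv2.imwrite("pics/t2.png",snapshot("top"))
a=cv2.imread("pics/s2.png")[215:375,260:440];b=cv2.imread("pics/t2.png")[130:290,220:380]
w=np.zeros((400,790,3),np.uint8);w[:378,:425]=cv2.resize(a,(425,378));w[:358,430:788]=cv2.resize(b,(358,358));cv2.imwrite("pics/g2.png",w)
E
```

```text
5.7083 [ 0.0006 -0.0008 -0.0001] [-0.0027  0.      0.001 ]
6.4083 [ 0.0002 -0.0003 -0.0001] [-0.001  -0.0003  0.    ] [ 0.5518  0.4067 -0.9207  2.3166  1.5307  0.3682 -0.3409] [ 0.6814  0.5393 -0.395 ] [-0.119   0.7109 -0.0269]
```

View pics/g2.png

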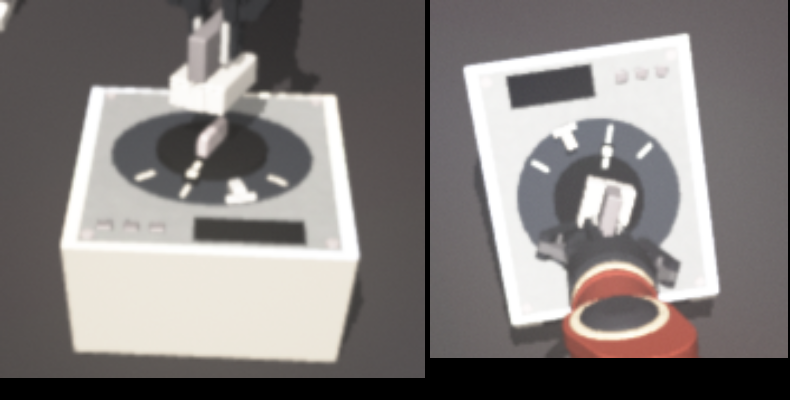

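```bash
cat >> h.py <<'E'
def fv(): return RV.T@np.array(arm.read_ft_force())
def tv(): return RV.T@np.array(arm.read_wrist_torque())
def lift():
    return RV.T@(np.array(arm.read_tool_pos())-FACE)-[0,0,TC]
E
python3 - <<'E'
from h import *
np.set_printoptions(precision=4,suppress=True)
p,q=valve_pose(-.39,.023,1);arm.line_to(p,.06,q);arm.pause(.1)
f0=fv();t0=tv();print(f0,t0,lift())
np.save("f0.npy",np.r_[f0,t0])
for l in np.arange(.021,.0085,-.0015):
    p,q=valve_pose(-.39,l,1);arm.line_to(p,.03,q);arm.pause(.05)
    f=fv()-f0;print(round(l,4),lift(),f,tv()-t0)
    if f[2]>5 or np.abs(f[:2]).max()>8:break
print(arm.read_time())
E
```

```text
[-1.8081 -0.0608 -1.2907] [-0.0057  0.7321  0.0181] [ 0.0002 -0.      0.0234]
0.021 [ 0.     -0.      0.0211] [ 1.219   0.1046 -0.4093] [ 0.0421 -0.0046 -0.0087]
0.0195 [-0.      0.      0.0194] [ 0.4765  0.2275 -0.0553] [ 0.0119 -0.0492 -0.0114]
0.018 [-0.      0.      0.0179] [ 1.6999  0.4911 -0.4349] [ 0.0247 -0.0373 -0.0405]
0.0165 [-0.0001  0.      0.0165] [1.4248 0.6891 0.2616] [ 0.0409 -0.0435 -0.029 ]
0.015 [-0.      0.      0.0149] [0.1598 0.409  0.0512] [-0.0241 -0.0392 -0.0207]
0.0135 [-0.      0.      0.0135] [ 1.5628 -0.3182 -0.0404] [-0.0548  0.0294 -0.0582]
0.012 [-0.      0.      0.0119] [ 0.396  -0.2947  0.0887] [-0.0367 -0.038   0.0037]
0.0105 [-0.      0.      0.0105] [ 0.2879  0.4943 -0.1551] [ 0.0059 -0.052  -0.0128]
0.009 [-0.     -0.      0.0089] [ 1.2055  0.0972 -0.5053] [ 0.0549 -0.0351 -0.0292]
9.825
```

```bash
python3 - <<'E'
from h import *
np.set_printoptions(precision=4,suppress=True)
z=np.load("f0.npy");f0,t0=z[:3],z[3:]
for l in np.arange(.0075,-.006,-.001):
    p,q=valve_pose(-.39,l,1);arm.line_to(p,.03,q);arm.pause(.05)
    f=fv()-f0;print(round(l,4),lift(),f,tv()-t0)
    if f[2]>6 or np.abs(f[:2]).max()>8:break
print(arm.read_time())
cv2.imwrite("pics/s3.png",snapshot("scene"))
cv2.imwrite("pics/g3.png",cv2.resize(cv2.imread("pics/s3.png")[230:340,270:430],(800,550),interpolation=cv2.INTER_CUBIC))
E
```

```text
0.0075 [-0.      0.      0.0074] [ 1.7744  0.7113 -0.936 ] [ 0.0227 -0.0534  0.0056]
0.0065 [0.     0.     0.0065] [ 0.5324 -0.1343  0.6058] [-0.0001 -0.0386  0.0167]
0.0055 [-0.      0.      0.0055] [ 0.337   0.1254 -0.2596] [ 0.0075 -0.0389 -0.0245]
0.0045 [-0.      0.      0.0045] [0.5321 0.2971 0.1239] [ 0.0046 -0.0599 -0.0334]
0.0035 [0.     0.     0.0035] [ 0.0344 -0.1476  0.3749] [ 0.0518 -0.0317 -0.0297]
0.0025 [-0.      0.      0.0025] [ 1.6041 -0.0002 -0.5028] [-0.0128 -0.0244 -0.0465]
0.0015 [-0.      0.      0.0015] [ 1.4157 -0.0494 -0.1301] [ 0.0324  0.0068 -0.0661]
0.0005 [-0.      0.      0.0005] [0.9578 0.5089 0.58  ] [ 0.0212 -0.0211 -0.1142]
-0.0005 [-0.     -0.     -0.0005] [ 1.4116 -0.5065  0.3725] [-0.0294 -0.0606 -0.0584]
-0.0015 [-0.      0.     -0.0015] [ 0.0919 -0.1978 -0.3345] [-0.0023 -0.005  -0.0102]
-0.0025 [-0.     -0.     -0.0026] [1.0607 0.8947 0.8134] [-0.0151 -0.0095 -0.0024]
-0.0035 [ 0.      0.0001 -0.0034] [-0.1491  0.6121  3.137 ] [-0.0745  0.0067 -0.0241]
-0.0045 [-0.      0.0002 -0.0035] [ 1.368  -1.9106 16.345 ] [-0.2868  0.0611 -0.0593]
13.725
```

View pics/g3.png

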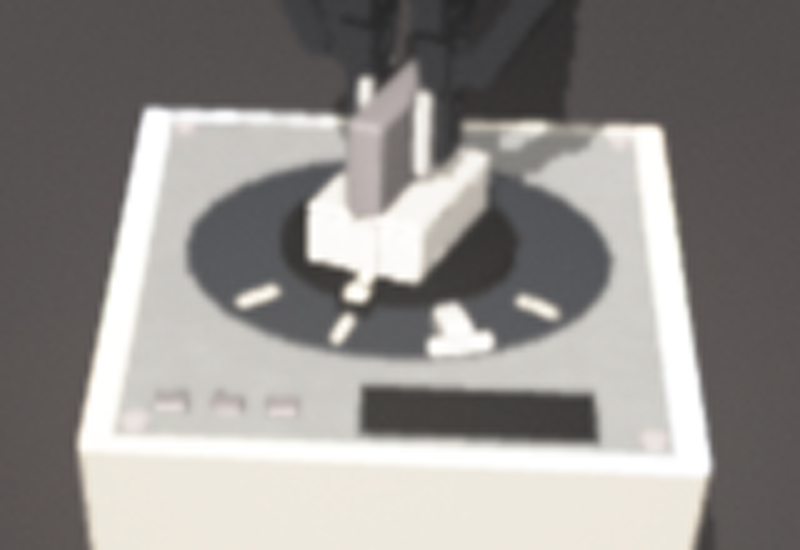

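```bash
python3 - <<'E'
from h import *
np.set_printoptions(precision=3,suppress=True)
z=np.load("f0.npy");f0,t0=z[:3],z[3:]
print(arm.read_opening())
P=[]
for i,th in enumerate(np.arange(-.31,.44,.08)):
    p,q=valve_pose(th,-.0034,1);arm.line_to(p,.03,q);arm.pause(.1)
    f=fv()-f0;t=tv()-t0;print(round(th,3),lift()*1e3,f,t,arm.read_opening(),arm.read_time())
    if np.abs(f).max()>20 or abs(t[2])>1.0:break
    if i%3==0:P.append(snapshot("scene")[240:310,300:400])
P.append(snapshot("scene")[240:310,300:400])
P=[cv2.resize(x,(400,280),interpolation=cv2.INTER_CUBIC) for x in P]
while len(P)<4:P.append(P[-1])
cv2.imwrite("pics/g4.png",np.vstack([np.hstack([P[0],P[1]]),np.hstack([P[-2],P[-1]])]))
E
```

```text
0.1786893010459754
-0.31 [ 0.043 -0.061 -3.392] [ 1.105 -0.611  5.39 ] [-0.098 -0.072 -0.016] 0.17866039785621635 14.125
-0.23 [ 0.068  0.012 -3.391] [ 1.816 -0.496  5.248] [-0.093 -0.134  0.02 ] 0.18144650507257074 14.525
-0.15 [ 0.086  0.013 -3.397] [0.461 0.127 6.668] [-0.094 -0.175 -0.038] 0.17668196288159493 14.875
-0.07 [ 0.085  0.027 -3.391] [0.738 0.391 5.522] [-0.18  -0.153 -0.026] 0.17714062727083493 15.225
0.01 [ 0.071  0.029 -3.388] [1.074 0.065 5.874] [-0.13  -0.205 -0.028] 0.1750385256636513 15.625
0.09 [ 0.057  0.041 -3.398] [1.27  0.036 6.907] [-0.124 -0.203 -0.045] 0.17608236870654112 15.975
0.17 [ 0.105  0.055 -3.388] [1.191 0.514 5.864] [-0.028 -0.264 -0.309] 0.17803635011552094 16.325
0.25 [ 0.061  0.061 -3.4  ] [1.643 0.499 5.742] [ 0.049 -0.325 -0.179] 0.17826581194706168 16.725
0.33 [ 0.051  0.045 -3.388] [ 1.68  -0.416  6.035] [-0.036 -0.365 -0.209] 0.18489639091223165 17.075
0.41 [-0.014  0.14  -3.402] [2.183 0.591 5.953] [ 0.061 -0.36   0.001] 0.17842110714548406 17.425
```

View pics/g4.png

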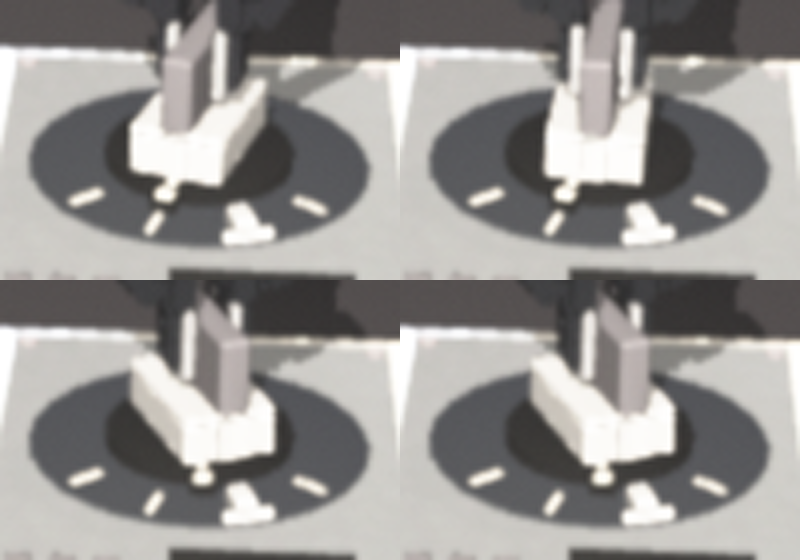

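```bash
python3 - <<'E'
from h import *
np.set_printoptions(precision=3,suppress=True)
z=np.load("f0.npy");f0,t0=z[:3],z[3:]
P=[]
for i,th in enumerate([.45,.49,.53,.57]):
    p,q=valve_pose(th,-.0034,1);arm.line_to(p,.03,q);arm.pause(.2)
    f=fv()-f0;t=tv()-t0;print(round(th,3),lift()*1e3,f,t,arm.read_opening(),arm.read_time())
    P.append(snapshot("scene")[240:310,300:400])
P=[cv2.resize(x,(400,280),interpolation=cv2.INTER_CUBIC) for x in P]
cv2.imwrite("pics/g5.png",np.vstack([np.hstack([P[0],P[1]]),np.hstack([P[-2],P[-1]])]))
E
```

```text
0.45 [ 0.019 -0.008 -3.415] [2.097 0.403 5.577] [ 0.045 -0.325  0.025] 0.1763450731052344 17.975
0.49 [-0.148 -0.086 -3.401] [1.161 0.076 6.631] [-0.029 -0.233  0.01 ] 0.17770888473549498 18.475
0.53 [-0.166 -0.145 -3.412] [1.074 0.166 6.9  ] [-0.103 -0.111 -0.003] 0.17882876056380478 18.975
0.57 [-0.123 -0.134 -3.411] [ 0.581 -0.76   7.488] [-0.15  -0.08   0.035] 0.17799884574013425 19.475
```

View pics/g5.png

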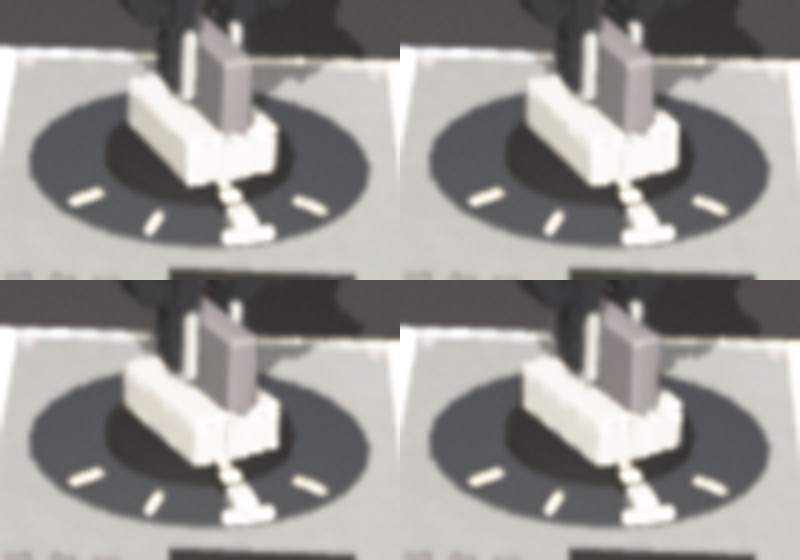

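```bash
python3 - <<'E'
from h import *
np.set_printoptions(precision=3,suppress=True)
arm.move_gripper(1.0);print(arm.read_opening(),arm.read_time(),fv())
p,q=valve_pose(.57,.09,1);arm.line_to(p,.1,q)
arm.move_j([1.02,.613,-.645,1.845,.482,.845,1.332])
print(arm.read_time(),arm.read_tool_pos())
for n in("scene","top"):cv2.imwrite(f"pics/{n}9.png",snapshot(n))
a=cv2.imread("pics/scene9.png")[235:315,290:410];b=cv2.imread("pics/top9.png")[140:280,230:355]
w=np.zeros((400,800,3),np.uint8);w[:290,:435]=cv2.resize(a,(435,290),interpolation=2);w[:400,440:797]=cv2.resize(b,(357,400),interpolation=2);cv2.imwrite("pics/g9.png",w)
E
```

```text
1.0022022379833937 20.2083 [-0.121  1.203  0.892]
22.725 [ 0.428 -0.32   0.222]
```

View pics/g9.png

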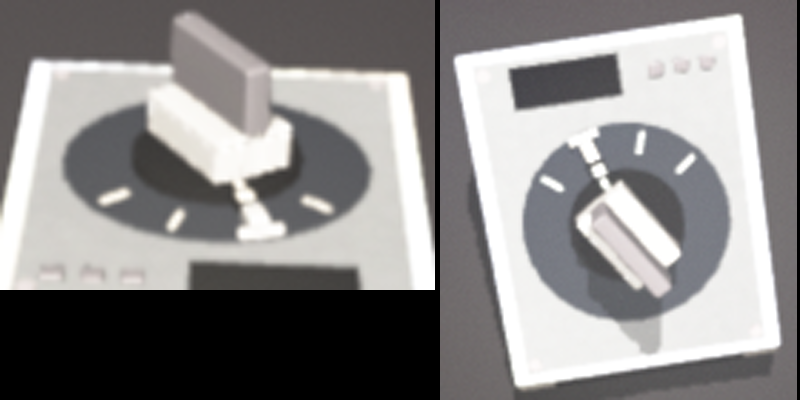

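View pics/scene9.png

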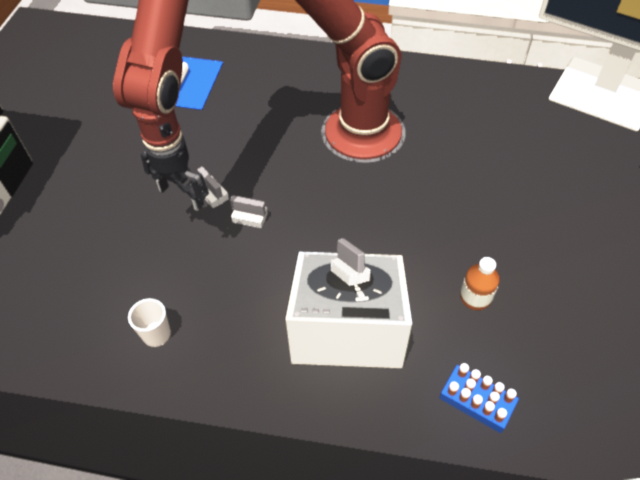

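```bash
python3 - <<'E'
from h import *
for a,b in(((362.3,253.8),(282.7,214.2)),((341,239.5),(307.5,241.5))):
    X,e=cross(a,b);print(RV.T@(X-PC)*1e3,e)
b=((188/2.856),0)
S=cv2.imread("pics/top9.png");g=cv2.resize(S[180:212,270:300],None,fx=5,fy=5,interpolation=2).max(2)
n,l,st,ce=cv2.connectedComponentsWithStats(((g>190)*255).astype(np.uint8))
for i in range(1,n):
    if st[i,4]>60:
        p=(ce[i]+.5)/5-.5+[270,180];o=PC+RV[:,2]*.006;v=RV.T@(onplane("top",p,o,RV[:,2])-o);print(p,st[i,4]/25,np.arctan2(v[1],v[0]),np.hypot(*v[:2]))
E
```

```text
[37.33354782 23.51449862 75.44254594] 0.0012921062322735857
[-34.36818587 -19.01104769  70.93415004] 0.0013630968873330441
[280.4307617  185.29590605] 245.24 0.2447043161012051 0.08479327574432534
[298.81767068 190.25140562] 9.96 -0.2730100087949318 0.06733933828028942
[289.90222841 206.27339833] 114.88 0.21968924317262642 0.03181505513363375
[270.98106996 204.9399177 ] 9.72 0.8710771578253874 0.06318528697571925
```

```bash
python3 - <<'E'
from h import *
S=cv2.imread("pics/top9.png");k=5
g=cv2.resize(S[180:212,270:300],None,fx=k,fy=k,interpolation=2).max(2)
for z,r0,r1 in((.006,.049,.057),(0,.058,.066)):
    o=PC+RV[:,2]*z;w=[]
    for y in range(g.shape[0]):
        for x in range(g.shape[1]):
            v=RV.T@(onplane("top",((x+.5)/k-.5+270,(y+.5)/k-.5+180),o,RV[:,2])-o);r=np.hypot(v[0],v[1]);a=np.arctan2(v[1],v[0])
            if r0<r<r1 and g[y,x]>170 and 0<a<.6:w.append(a)
    print(len(w),np.mean(w),np.std(w))
E
```

```text
422 0.2946699788979778 0.06167712681620926
466 0.30192689429191955 0.0564367998582655
```

Pointer measures 0.295 rad and the index mark 0.302 rad, so they agree. I'm handing in.

```bash
python3 -c "
from station import ticket,arm
print(arm.read_time());print(ticket.finish_job())"
```

```text
22.825
the job is handed in; nothing more can be done
None
```

The handle is on the valve, the pointer has clicked in at the index tab (third position, 0.3), and I handed the job in at 22.8 s.

**What I did:**
- Of the three identical handles, I took the one farthest from the base: 0.534 m away, against 0.396 and 0.428 m.
- It slid onto the tang on the first try, with no contact felt at the crest, so I did not need to turn it to find the slot.
- I pressed until it met firm contact, about 16 N at the most. I then turned it from -0.39 to 0.57 rad under about 6 N, let go and backed off. The pointer clicked in by about 0.45 rad.

**Last checks:**
- **Pointer:** it measures 0.295 rad, against 0.302 rad for the index mark.
- **Fully home:** firm contact came 3.5 mm lower than I had estimated the dial's face from the images. The fin's top then measured about 73 mm above the plate; 74 mm is right when home, and a handle stuck on the crest would give about 92 mm. The two fin ends differed by 4.5 mm (71 and 75 mm); I put that down to reading their pixels off the enlarged picture by eye.
- **Other objects:** the bottle, beaker and rack look unmoved in the last picture. I did not measure them.

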